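# Pack the spare steam pistons into flip-cap tubes

## Robot

A 6-joint arm with a two-finger parallel gripper is mounted at the origin on the work surface. World frame = base frame: x ahead of the robot, y to its left, z up, the work surface at z = 0. Lengths are in mm, angles in rad, forces in N, time in s.
With the tool pointing down it reaches from about 425 to 1125 mm from the base axis. Payload 14.9 kg.
Tool frame: the origin (TCP) lies at the very end of the fingers, on their centre line; the grasp point (between the pads) lies 19 mm behind it; z points along the fingers, y is the line along which they close (so a half turn about z gives the same grasp; the last joint's range is limited). The gripper opens to 91 mm and grips with 3 to 60 N. Pads are 32 mm wide; open, the fingers measure 118 mm over their backs; the gripper's body (76 mm by 178 mm) begins 60 mm behind the grasp point.
Start: joints at [1.298, 0.379, 1.734, -0, 1.028, -0.033], TCP at [166.262, 679.981, 213.932] pointing down, gripper open.
Joint ranges: [-2.77, 2.77], [-0.74, 2.19], [0, 2.66], [-1.06, 4.2], [0.31, 2.87], [-3.08, 3.08]. Speed limits (rad/s): [1.89, 1.89, 2.39, 3.14, 3.14, 3.14].

## Interface

Orientations are given as a rotation vector (axis times angle).
In Python, from rig import ctrl, cams, order gives the robot as it stands. The module is installed in compiled form; this text tells all that it offers.
- The arm moves only by the tool step_arm, never from a script. Its argument "plan" is a list of rows, each a list of 2 entries, a list of its own where there are three numbers: the shift along the tool's x, y, z scaled (see below), then the turn about the tool's z scaled (see below). In form: [[[tx, ty, tz], yaw], ...]. A call has 1 to 12 rows; each row is the pose to reach, as a shift and turn from the pose commanded when the call began, along the tool's axes at that moment; what a row does not reach only later rows make up. The controller multiplies each number of a shift by 0.1 m and each number of a turn by 30 degrees. A row lasts 1/8 s, in which the tool goes at most 62.5 mm and 10.7 degrees, less where a joint would pass 70% of its speed; a pose out of reach is approached as far as the arm can. A call with a number of a shift or a turn outside -1 to 1 is refused whole. A call with a gripper value outside its range is refused whole. "hand" is the opening, from -1 (shut) to 1 (fully open), so that 0 is half open, set as the call begins (left out, the last holds). The fingers move at their own pace and stop on an object; the grip force is fixed at half the most. Time passes only in rows, so rows that repeat a pose let the fingers close. It gives the time, the measured TCP pose, the force, the opening and the grip force at its end, in the units of the state.
- ctrl.state(): the state, without advancing time (a new reading comes with each control period).
- cams.capture(name): name is "scene" or "side" or "wrist"; returns a dict with "frame" (384x512x3 uint8, red, green, blue), "depth" (384x512 float32, mm along the optical axis (not along the pixel's ray), 0 where there is no reading), "vertical_fov" (degrees; the focal length in pixels is half the picture's height over the tangent of half this angle, whatever the lens; pixels are square), "cx", "cy" (the principal point, pixels), "view" (4x4, takes a point from world to camera coordinates); the wrist camera has in their place "tool_from_camera" (4x4, takes a point from camera to tool coordinates, whose origin is the TCP and whose axes are the flange's). Camera axes: x right, y down, z forward; pixel columns grow to the right and rows downward; lengths in mm; the calibration is good to about 2 mm. A picture is of the moment at which its call begins: read the wrist's pose just before it.
- order.close_job(): hands the job in; it is judged then, once.
The state is a dict: "time": time; "qpos": joint angles; "joint_velocities": joint speeds; "joint_torque": joint torques, N m; "tool_pos": TCP position; "tool_rot": TCP orientation; "force": force on the tool from outside, world axes, zero at the start; "wrist_torque": the same for the moment, N m; "gripper_width": opening from 0.0 (shut) to 1.0 (fully open); "grip_force": force on a finger pad.
Only numpy, scipy, OpenCV 4.12 (cv2) and the standard library are available. Lean on these libraries where they do the work, as an engineer would, in place of code of your own. Each camera call takes 0.05 s, during which the arm holds its last target. There are 200 camera calls.

## Task

Put the spare pistons from the burner tray away in the tube rack: flip open a tube's cap for each piston, lower one piston into it head first and press the cap fully shut again, so that every piston is in a tube of its own and all three caps, even an unused one that sits ajar, are shut. Only then swing the rack's folded carry handle up and past upright until it is seated against its end stop and stays there. Leave the crank disc, whistle and crankshaft where they are.

Things in the scene. Friction and masses are not known exactly. Their poses are not given: they have to be found in the camera images.
- rack: Wooden tube rack, fixed, 90 mm deep (its x), 302 mm wide (its y). Origin: centre of its underside; z up. Its -x side faces the robot within 15 degrees; the caps hinge on its +x side. Three upright tubes are fixed in it at x = 0, y = -72, 0, +72 mm (tube0, 1, 2).
- tube0_mouth (a point): Centre of the mouth of tube0, 90 mm above the desk; axes as the rack's. Clear tube, outside diameter 54 mm, bore 48 mm, 73 mm deep inside (floor 17 mm above the desk). Cap hinge: along y at this height, 30 mm to +x. Shut cap's and tongue's top: 96 mm above the desk.
- cap0 (a joint): Flip cap of tube0, rad: 0 shut, 2.0 fully open (stop), leaning back past upright, tip 165 mm above the desk. Grey disc 54 mm across, 6 mm thick. A flat tongue (16 mm wide along y, 6 thick) juts out from the edge opposite the hinge to 81 mm from it, 24 mm clear of the disc: lift it to swing the cap up and back. Hinge friction 0.03 N m: stays where left.
- tube1_mouth (a point): Centre of the mouth of tube1, 90 mm above the desk; axes as the rack's. Clear tube, outside diameter 54 mm, bore 48 mm, 73 mm deep inside (floor 17 mm above the desk). Cap hinge: along y at this height, 30 mm to +x. Shut cap's and tongue's top: 96 mm above the desk.
- cap1 (a joint): Flip cap of tube1, rad: 0 shut, 2.0 fully open (stop), leaning back past upright, tip 165 mm above the desk. Grey disc 54 mm across, 6 mm thick. A flat tongue (16 mm wide along y, 6 thick) juts out from the edge opposite the hinge to 81 mm from it, 24 mm clear of the disc: lift it to swing the cap up and back. Hinge friction 0.03 N m: stays where left.
- tube2_mouth (a point): Centre of the mouth of tube2, 90 mm above the desk; axes as the rack's. Clear tube, outside diameter 54 mm, bore 48 mm, 73 mm deep inside (floor 17 mm above the desk). Cap hinge: along y at this height, 30 mm to +x. Shut cap's and tongue's top: 96 mm above the desk.
- cap2 (a joint): Flip cap of tube2, rad: 0 shut, 2.0 fully open (stop), leaning back past upright, tip 165 mm above the desk. Grey disc 54 mm across, 6 mm thick. A flat tongue (16 mm wide along y, 6 thick) juts out from the edge opposite the hinge to 81 mm from it, 24 mm clear of the disc: lift it to swing the cap up and back. Hinge friction 0.03 N m: stays where left.
- handle (a joint): Carry handle, rad: 0 folded level to the rack's -x side, 1.57 straight up, 1.87 seated on its end stop. U of 9 mm rod pivoting about the rack's y (axis at rack x = 0, 50 mm above the desk), side arms at y = -150 and +150 mm, 0.15 kg. Let go before upright it falls back to 0; well past upright it drops onto the end stop and stays.
- handle_bar (a point): Middle of the handle's cross bar, 130 mm from the pivot line. Round wooden grip, 18 mm diameter, 110 mm long along the rack's y.
- piston0_mid (a point): Brass model steam piston standing in the tray on its round head, rod up: head 36 mm diameter, 22 mm high; above it a plain rod 14 mm diameter, 40 mm long; 62 mm high in all, 0.16 kg. This point is on its axis half-way up (31 mm above its foot); z along the rod. Two or three of the four pistons are present.
- piston1_mid (a point): Brass model steam piston standing in the tray on its round head, rod up: head 36 mm diameter, 22 mm high; above it a plain rod 14 mm diameter, 40 mm long; 62 mm high in all, 0.16 kg. This point is on its axis half-way up (31 mm above its foot); z along the rod. Two or three of the four pistons are present.
- piston2_mid (a point): Brass model steam piston standing in the tray on its round head, rod up: head 36 mm diameter, 22 mm high; above it a plain rod 14 mm diameter, 40 mm long; 62 mm high in all, 0.16 kg. This point is on its axis half-way up (31 mm above its foot); z along the rod. Two or three of the four pistons are present.
- piston3_mid (a point): Brass model steam piston standing in the tray on its round head, rod up: head 36 mm diameter, 22 mm high; above it a plain rod 14 mm diameter, 40 mm long; 62 mm high in all, 0.16 kg. This point is on its axis half-way up (31 mm above its foot); z along the rod. Two or three of the four pistons are present.
- tray: Shallow silver aluminium burner tray, fixed, 240 mm (its x) by 214 mm (its y), rim 14 mm high, walls 3 mm, floor about 3 mm thick. Origin: centre of its underside. It holds the pistons.
- crank_disc_mid (a point): Bystander: loose red crank disc lying flat, 72 mm diameter, 12 mm thick, 28 mm high with its pin. Point 7 mm above its underside.
- whistle_mid (a point): Bystander: loose chrome whistle standing upright, 44 mm diameter foot, 80 mm high. Point half-way up.
- crankshaft_mid (a point): Bystander: loose steel crankshaft lying on the desk, 160 mm long (its x), up to 34 mm wide, 14 mm high. Point at its middle, 7 mm up.
Mind the look-alikes: they are no part of the job. What is shaped like the part that bears piston1_mid but orange is not meant.

How it is judged:
By the outcome, as a careful person would: the job done as asked, in the order asked, and still so for the second after the job is handed in, with the robot touching nothing.
Of piston0, piston1, piston2, piston3 only 2 to 3 are there at a start; the rules pass over those that are not, and their reading is None.
At some moment in a run one of piston0, piston1, piston2, piston3 may be knocked a few centimetres aside while the robot is not near it.
It also fails if it takes over 210 s, if anything falls off the work surface, if the arm or the gripper's body presses on something with over 40 N, if the wrist force passes 120 N, or if a joint passes its speed limit or range.

## Working session

There is one attempt and no reset: what is moved stays moved. The work goes in short steps, Python scripts to look and compute and a tool call to move; the robot and the scene stay as the last step left them, time stands still between calls to the robot, and variables do not carry over. Pictures are saved under pics/ and viewed, at most 14 in all, crops included, and the job is handed in when it is done.

Besides the shell and the picture viewer there is one more tool, called after "Emit:" as a command line: name --argument value ..., lists and objects as JSON in quotes. step_arm: Moves the arm, as the interface text tells. Its arguments: {"type":"object","properties":{"plan":{"type":"array"},"hand":{"type":"number"}},"required":["plan"]}

```bash
mkdir -p pics; cat > h.py <<'E'
import numpy as np, cv2
from rig import ctrl, cams, order
from scipy.spatial.transform import Rotation as R
def cap(n):
    s=ctrl.state(); d=cams.capture(n)
    f=192/np.tan(np.radians(d["vertical_fov"])/2)
    if n=="wrist":
        T=np.eye(4);T[:3,:3]=R.from_rotvec(s["tool_rot"]).as_matrix();T[:3,3]=s["tool_pos"]
        M=T@np.array(d["tool_from_camera"])
    else: M=np.linalg.inv(np.array(d["view"]))
    d["M"]=M;d["f"]=f
    return d
def ray(d,u,v):
    r=np.array([(u-d["cx"])/d["f"],(v-d["cy"])/d["f"],1.])
    return d["M"][:3,3],d["M"][:3,:3]@r
def onplane(d,u,v,z):
    o,r=ray(d,u,v); return o+r*(z-o[2])/r[2]
def cloud(d):
    v,u=np.mgrid[:384,:512]; z=d["depth"]
    P=np.stack([(u-d["cx"])/d["f"]*z,(v-d["cy"])/d["f"]*z,z],-1)
    return P@d["M"][:3,:3].T+d["M"][:3,3]
def save(d,n): cv2.imwrite("pics/"+n,d["frame"][:,:,::-1])
def proj(d,P):
    P=np.linalg.inv(d["M"])@np.r_[P,1]; return d["cx"]+d["f"]*P[0]/P[2],d["cy"]+d["f"]*P[1]/P[2]
E
python3 - <<'E'
from h import *
s=ctrl.state();print(s)
np.set_printoptions(precision=1,suppress=True)
ims=[]
for n in("scene","side","wrist"):
    d=cap(n);save(d,n+"0.png");print(n,d["frame"].shape,d["vertical_fov"],d["cx"],d["cy"],d["M"][:3])
    np.savez(""+n+"0.npz",**{k:d[k] for k in("frame","depth","M","f","cx","cy")})
E
```

```text
{'time': 0.0, 'qpos': array([ 1.29769530e+00,  3.79412837e-01,  1.73475888e+00,  1.27513773e-05,
        1.02846862e+00, -3.32734424e-02]), 'joint_velocities': array([-5.02699670e-04,  6.84915726e-04, -7.92532285e-05, -1.23628772e-04,
       -7.25083812e-04,  8.28017891e-05]), 'joint_torque': array([ 2.38755292e-04, -7.63717389e+01, -4.34372628e+01,  6.49361336e-02,
        4.23670071e-02, -6.05724290e-05]), 'tool_pos': array([166.15763899, 679.60635172, 213.29610365]), 'tool_rot': array([-3.75807908e-01, -3.11886164e+00,  1.62371935e-03]), 'force': array([-0.40920907, -0.78127157,  0.26719766]), 'wrist_torque': array([ 0.04553996, -0.00227064,  0.00922309]), 'grip_force': 0.0, 'gripper_width': 0.9994224289984941}
scene (384, 512, 3) 55.01716382221648 254.37148287412074 196.37672209771088 [[  -0.7    0.5   -0.5 1004.6]
 [   0.7    0.6   -0.5  420.8]
 [   0.    -0.7   -0.8  781.2]]
side (384, 512, 3) 42.047526222126464 260.7433601027993 198.20232051704403 [[   1.    -0.1    0.1  490.9]
 [  -0.1   -0.7    0.7 -823.2]
 [  -0.    -0.7   -0.7  971.2]]
wrist (384, 512, 3) 67.25438950414546 256.59810049364495 186.9287884154984 [[  0.2   0.9   0.3  92.3]
 [  1.   -0.2  -0.1 696.3]
 [ -0.    0.3  -1.  382.6]]
```

View pics/scene0.png

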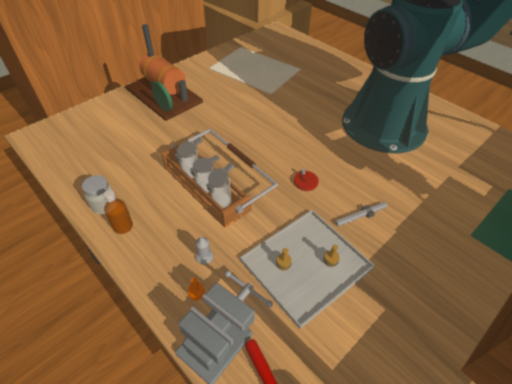

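View pics/side0.png

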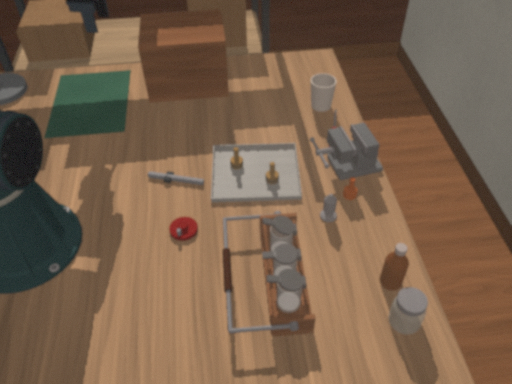

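The scene view shows two brass pistons in the tray at (285,260) and (332,256), with the orange look-alike outside it at (196,289). The rack is around (215,180), its handle folded toward the robot. Side view: pistons at (237,160) and (272,174), rack at (285,270). I'll zoom in on the rack.

```bash
python3 - <<'E'
from h import *
np.set_printoptions(precision=1,suppress=True)
L=lambda n:dict(np.load(n+"0.npz"))
a=L("side");b=L("scene")
A=cv2.resize(a["frame"][205:340,215:320],None,fx=4,fy=4,interpolation=2)
B=cv2.resize(b["frame"][120:228,155:285],None,fx=3,fy=3,interpolation=2)
c=np.zeros((540,820,3),np.uint8);c[:540,:420]=A;c[:324,425:815]=B
c=c[:,:800]
cv2.imwrite("pics/crop1.png",c[:,:,::-1])
# brass mask
for n,d in(("side",a),("scene",b)):
    h=cv2.cvtColor(d["frame"],cv2.COLOR_RGB2HSV);P=cloud(d)
    # tall points by location
    for (u,v) in ({"side":[(237,160),(272,174),(350,188),(330,210),(183,229)],"scene":[(285,260),(332,256),(196,289),(204,250),(307,181)]}[n]):
        w=P[v-12:v+12,u-12:u+12].reshape(-1,3); hh=h[v-12:v+12,u-12:u+12].reshape(-1,3)
        print(n,u,v,h[v,u],P[v,u],"maxz",w[w[:,2].argmax()])
    # rack cloud
    m=(P[...,2]>80)&(P[...,2]<180)&(P[...,0]>350)&(P[...,0]<800)&(d["depth"]>0)
    k,lab,st,ce=cv2.connectedComponentsWithStats(m.astype(np.uint8))
    for i in range(1,k):
        if st[i,4]>30:
            q=P[lab==i];print(n,st[i],q.mean(0),q.min(0),q.max(0))
E
```

```text
side 237 160 [ 16 123 104] [547.7 205.7  28.1] maxz [ 490.9 -823.2  971.2]
side 272 174 [ 16 107 107] [636.1 134.2  31.4] maxz [631.3 141.   66.1]
side 350 188 [  9 162 120] [830.3  52.6  34.6] maxz [ 490.9 -823.2  971.2]
side 330 210 [ 13  31 100] [761.  -18.6  37.4] maxz [ 490.9 -823.2  971.2]
side 183 229 [  1 172  95] [392.7 -16.5  17.8] maxz [ 490.9 -823.2  971.2]
side [ 159   46   68   34 1845] [449.4 550.  131.7] [350.2 541.1  80.3] [549.5 559.4 180. ]
side [316 147  16   7  41] [776.5 156.1  81.9] [756.8 145.   80. ] [799.2 167.4  84.6]
side [262 216  35  26 512] [ 620.9 -111.8  104.5] [ 578.8 -135.6   80. ] [656.6 -80.5 129.6]
side [262 244  40  24 586] [ 615.9 -182.5   93.7] [ 569.  -208.3   80. ] [ 654.  -153.1   99.9]
side [266 269  41  27 668] [ 613.9 -254.7   99.9] [ 568.1 -278.5   80.4] [ 651.3 -224.1  115.3]
scene 285 260 [ 19 174 166] [637.7 148.9  31.8] maxz [1004.6  420.8  781.2]
scene 332 256 [ 19 168 143] [549.9 217.7  34.4] maxz [1004.6  420.8  781.2]
scene 196 289 [ 13 229 128] [835.2  67.5  34.6] maxz [1004.6  420.8  781.2]
scene 204 250 [ 15  20 152] [766.3  10.7  53. ] maxz [1004.6  420.8  781.2]
scene 307 181 [  4 206 151] [398.3   8.4  18.2] maxz [1004.6  420.8  781.2]
scene [   0    0  109   48 2839] [  573.8 -1174.8   129. ] [  350.  -1304.7    80. ] [  749.2 -1162.8   179.9]
scene [ 140   40   45   61 1106] [ 452.5 -623.4  108.9] [ 386.2 -728.    80.2] [ 510.8 -497.1  180. ]
scene [179  80   7   7  35] [ 419.2 -545.5   85.1] [ 406.3 -560.9   80. ] [ 432.6 -533.3   89.6]
scene [ 175  137   59   56 1261] [ 620.6 -167.1  100.3] [ 567.7 -274.4   80.1] [656.5 -75.9 130.3]
scene [236 283  17  17 107] [777.3 161.3  82.7] [756.8 152.   80.1] [796.  169.8  86.8]
scene [ 479  308   33   75 1224] [532.3 563.4 118.7] [413.5 550.7  80.1] [551.3 608.  179.9]
```

View pics/crop1.png

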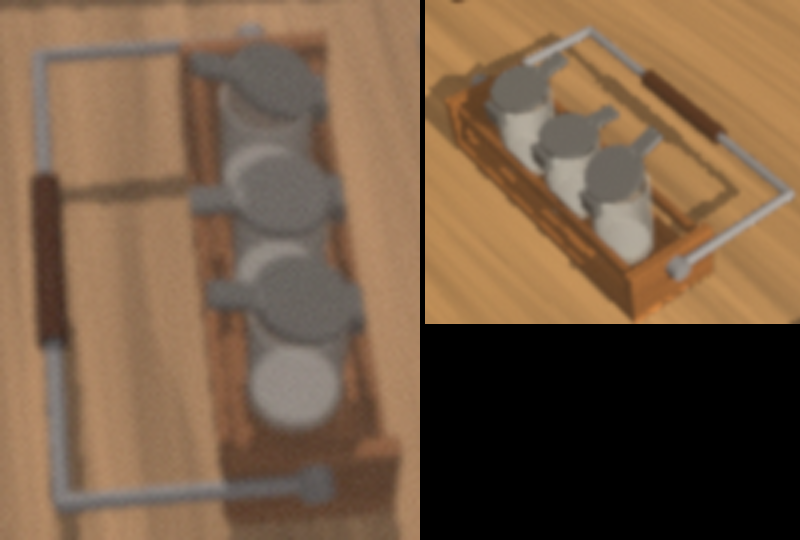

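The crop shows the three caps. Top in the side crop is cap2, clearly ajar, with its tongue pointing to -x. Cap1 looks almost shut and cap0 (near the bottom) is ajar. The handle is folded to -x. Next I'll fit the rack pose and cap angles.

```bash
cat > meas.py <<'E'
from h import *
np.set_printoptions(precision=1,suppress=True)
def pistons(ds):
    for n,d in ds.items():
        h=cv2.cvtColor(d["frame"],cv2.COLOR_RGB2HSV);P=cloud(d)
        m=(h[...,0]>10)&(h[...,0]<25)&(h[...,1]>70)&(P[...,2]>14)&(P[...,2]<75)&(P[...,0]>430)&(P[...,0]<780)&(P[...,1]>30)&(P[...,1]<330)&(d["depth"]>0)
        k,lab,st,ce=cv2.connectedComponentsWithStats(m.astype(np.uint8))
        for i in range(1,k):
            if st[i,4]<15: continue
            v,u=np.where(lab==i); q=P[lab==i]
            r=q[(q[:,2]>35)]
            # rod top row centre
            t=v<=v.min()+2
            print(n,"px",st[i],"rodpts",len(r),r.mean(0),"zmax",q[:,2].max(),"top@z65",onplane(d,u[t].mean(),v.min()+1.,62))
            # rays to axis: silhouette rows of rod, midpoint at mid height
def caps(ds,c=((621,-111),(616,-182),(614,-255))):
    Q=np.concatenate([cloud(d)[d["depth"]>0] for d in ds.values()])
    for x,y in c:
        q=Q[(abs(Q[:,1]-y)<30)&(abs(Q[:,0]-x)<75)&(Q[:,2]>88)&(Q[:,2]<180)]
        if len(q)<20: print("few",len(q));continue
        c0=q.mean(0);_,s,vt=np.linalg.svd(q-c0); n=vt[2]*np.sign(vt[2][2])
        print("cap",x,y,len(q),"c",c0,"n",n.round(3),"tilt",np.arccos(n[2]).round(3),"rms",s[2]/len(q)**.5,"zmax",q[:,2].max(), "xmin",q[:,0].min())
E
python3 - <<'E'
from meas import *
ds={n:dict(np.load(n+"0.npz")) for n in("scene","side")}
pistons(ds);caps(ds)
for n,d in ds.items():
    P=cloud(d);h=cv2.cvtColor(d["frame"],cv2.COLOR_RGB2HSV);ok=d["depth"]>0
    g=ok&(P[...,2]>35)&(P[...,2]<66)&(P[...,0]>440)&(P[...,0]<535)&(P[...,1]>-360)&(P[...,1]<-10)
    q=P[g];c=q.mean(0);
    vx=np.polyfit(q[:,1],q[:,0],1);print(n,"bar all",len(q),c,"slope",vx,q.min(0),q.max(0))
    gd=g&(h[...,2]<70)&(h[...,1]>90); 
    q=P[gd]; print("grip",len(q),q.mean(0) if len(q) else 0,q.min(0),q.max(0))
    # rack walls heights: histogram of z around the front edge
    w=ok&(P[...,0]>550)&(P[...,0]<690)&(P[...,1]>-345)&(P[...,1]<-20)&(h[...,0]<20)&(h[...,1]>90)&(P[...,2]>15)&(P[...,2]<90)
    q=P[w];print("wood z",np.histogram(q[:,2],range(15,95,5)))
    q=q[q[:,2]>np.percentile(q[:,2],60)];r=cv2.minAreaRect(q[:,:2].astype(np.float32));print(r)
E
```

```text
scene px [324 245  16  20 223] rodpts 65 [547.7 216.   55.7] zmax 68.35772055169753 top@z65 [541.4 212.1  62. ]
scene px [276 248  16  21 224] rodpts 64 [638.1 145.2  56.2] zmax 68.56811614390438 top@z65 [631.8 139.5  62. ]
side px [231 148  12  20 141] rodpts 42 [545.3 208.5  52.8] zmax 66.60410420960852 top@z65 [545.2 213.6  62. ]
side px [266 162  13  20 153] rodpts 45 [635.7 137.4  53.4] zmax 66.11246286692142 top@z65 [636.8 144.8  62. ]
cap 621 -111 859 c [ 621.8 -106.9  107.8] n [ 0.4 -0.1  0.9] tilt 0.415 rms 5.484228902203861 zmax 130.27255986536875 xmin 578.755033697509
cap 616 -182 853 c [ 616.  -178.5   95.2] n [ 0. -0.  1.] tilt 0.026 rms 2.1149518974121424 zmax 101.08391105800615 xmin 567.6901352060974
cap 614 -255 919 c [ 614.3 -251.1  101.9] n [ 0.2 -0.1  1. ] tilt 0.229 rms 3.330774697266314 zmax 115.7703751128521 xmin 568.1144995016887
scene bar all 456 [ 495.7 -162.5   54.7] slope [  0.  500.1] [ 479.4 -327.2   44.5] [534.1 -17.5  62.1]Traceback (most recent call last):
  File "<stdin>", line 10, in <module>
    return umr_minimum(a, axis, None, out, keepdims, initial, where)
ValueError: zero-size array to reduction operation minimum which has no identity
```

```bash
python3 - <<'E'
from meas import *
ds={n:dict(np.load(n+"0.npz")) for n in("scene","side")}
for n,d in ds.items():
    P=cloud(d);h=cv2.cvtColor(d["frame"],cv2.COLOR_RGB2HSV);ok=d["depth"]>0
    g=ok&(P[...,2]>35)&(P[...,2]<66)&(P[...,0]>440)&(P[...,0]<535)&(P[...,1]>-360)&(P[...,1]<-10)
    q=P[g];m=q[:,0]<505
    vx=np.polyfit(q[m,1],q[m,0],1);r=q[m,0]-np.polyval(vx,q[m,1]);mm=abs(r)<8;vx=np.polyfit(q[m,1][mm],q[m,0][mm],1)
    print(n,"bar",m.sum(),q[m].mean(0),"slope",vx.round(4),q[m].min(0),q[m].max(0))
    wood=g&(h[...,1]>80)&(P[...,2]>46)&(h[...,2]<110)
    q=P[wood];print("grip",len(q),q.mean(0),np.percentile(q,[2,98],axis=0))
    w=ok&(P[...,0]>550)&(P[...,0]<690)&(P[...,1]>-345)&(P[...,1]<-20)&(h[...,0]<20)&(h[...,1]>90)&(P[...,2]>15)&(P[...,2]<90)
    q=P[w];print("wood z",np.histogram(q[:,2],range(15,95,5))[0])
    for i in(0,1): # arms: gray at handle height
        s=[ -30,-330][i]
        a=ok&(P[...,2]>44)&(P[...,2]<62)&(P[...,0]>500)&(P[...,0]<600)&(abs(P[...,1]-s)<25)&(h[...,1]<90)
        q=P[a]; 
        if len(q)>10: print("arm",len(q),q.mean(0),np.polyfit(q[:,0],q[:,1],1))
E
```

```text
scene bar 397 [ 492.2 -165.5   54.9] slope [  0.  497.7] [ 479.4 -327.2   44.5] [503.6 -17.5  62.1]
grip 162 [ 493.2 -169.8   56.8] [[ 485.2 -224.4   50.3]
 [ 499.4 -119.2   61.7]]
wood z [ 77  47  39  38  35  38  97 150 288 197   3   0   3   2   1]
arm 118 [550.7 -22.7  53.8] [-0.   2.2]
arm 57 [ 533.9 -321.    53.4] [  -0.  -315.2]
side bar 684 [ 490.2 -193.6   53.9] slope [  0.  496.7] [ 480.2 -329.4   41.6] [504.1 -18.5  61.8]
grip 290 [ 490.9 -177.7   56.2] [[ 482.6 -228.3   50. ]
 [ 498.9 -124.    60.8]]
wood z [ 60  50  36  25  24  39  60 267 383 217   3   1   1   0   0]
arm 128 [541.7 -27.8  51.6] [-0.1  5.4]
arm 238 [ 552.  -327.    51.8] [  -0.  -313.6]
```

```bash
python3 - <<'E'
from meas import *
np.set_printoptions(precision=4,suppress=True)
ds={n:dict(np.load(n+"0.npz")) for n in("scene","side")}
for n,d in ds.items():
    P=cloud(d);h=cv2.cvtColor(d["frame"],cv2.COLOR_RGB2HSV);ok=d["depth"]>0
    g=ok&(P[...,2]>40)&(P[...,2]<66)&(P[...,0]>470)&(P[...,0]<510)&(P[...,1]>-320)&(P[...,1]<-30)
    q=P[g];vx=np.polyfit(q[:,1],q[:,0],1)
    print(n,"bar",len(q),vx,"x at -178",np.polyval(vx,-178))
    P=P[ok];
    # disc centers: use disc top pts for each cap: x extent of tongue tip & widest
    for y in(-111,-182,-255):
        q=P[(abs(P[:,1]-y)<30)&(P[:,2]>93)&(P[:,0]>555)&(P[:,0]<640)]
        tip=q[q[:,0]<q[:,0].min()+14]; print("  tongue",len(tip),tip.mean(0),q[:,0].min(),"ymid disc",q[(q[:,0]>600)][:,1].min(),q[(q[:,0]>600)][:,1].max())
s=ctrl.state();print(R.from_rotvec(s["tool_rot"]).as_matrix())
E
```

```text
scene bar 375 [  0.0253 496.3398] x at -178 491.83597032692177
  tongue 37 [ 586.8226 -102.6793  125.3011] 579.6280696670824 ymid disc -131.16375627753575 -81.00133651064084
  tongue 24 [ 575.048  -173.9972   96.6308] 567.6901352060974 ymid disc -202.523623320698 -152.15044015774822
  tongue 29 [ 576.1105 -245.3637  112.3816] 569.2300230140187 ymid disc -274.4475156306896 -225.06568659819106
side bar 614 [  0.0358 496.4792] x at -178 490.11493890651116
  tongue 43 [ 585.652  -107.3749  124.032 ] 578.755033697509 ymid disc -135.33909003292274 -81.03117212091138
  tongue 42 [ 575.9    -177.9242   95.1974] 569.2836510803734 ymid disc -206.98821428854217 -153.09458467423178
  tongue 53 [ 575.2522 -250.0535  110.4568] 568.1144995016887 ymid disc -278.1915118494427 -225.83688887300787
[[-0.9714  0.2375 -0.0002]
 [ 0.2375  0.9714 -0.0008]
 [ 0.     -0.0008 -1.    ]]
```

Emit:
step_arm --plan '[[[-0.9,-0.8,0],-0.39],[[-0.9,-0.8,0],-0.39],[[-0.9,-0.8,0],-0.39],[[-0.9,-0.8,0],-0.39]]' --hand -0.1

```text
time: 0.65
tool_pos: [234.7, 581.2, 214.1]
tool_rot: [0.057, 3.141, 0.001]
force: [0.1, 1.2, -0.2]
gripper_width: 0.592
grip_force: 0.0
```

Emit:
step_arm --plan '[[[-0.78,-0.97,0],0],[[-0.78,-0.97,0],0],[[-0.78,-0.97,0],0]]'

```text
time: 1.02
tool_pos: [310.3, 479.9, 213.9]
tool_rot: [-0.059, -3.141, 0.0]
force: [0.1, 0.5, 1.0]
gripper_width: 0.453
grip_force: 0.0
```

Emit:
step_arm --plan '[[[-0.78,-0.97,0],0],[[-0.78,-0.97,0],0],[[-0.78,-0.97,0],0]]'

```text
time: 1.4
tool_pos: [385.1, 380.7, 214.1]
tool_rot: [0.06, 3.141, 0.0]
force: [-0.4, 0.8, 0.3]
gripper_width: 0.45
grip_force: 0.0
```

Emit:
step_arm --plan '[[[-0.78,-0.97,0],0],[[-0.78,-0.97,0],0],[[-0.78,-0.97,0],0],[[-0.78,-0.97,0],0],[[-0.78,-0.97,0],0]]'

```text
time: 2.02
tool_pos: [457.4, 283.4, 213.9]
tool_rot: [-0.053, -3.141, -0.0]
force: [-0.3, -0.6, -0.1]
gripper_width: 0.452
grip_force: 0.0
```

Emit:
step_arm --plan '[[[-0.78,-0.97,0],0],[[-0.78,-0.97,0],0],[[-0.78,-0.97,0],0],[[-0.78,-0.97,0],0]]'

```text
time: 2.52
tool_pos: [532.2, 183.0, 213.8]
tool_rot: [-0.055, -3.141, -0.0]
force: [-0.3, 0.6, -0.8]
gripper_width: 0.447
grip_force: 0.0
```

```bash
cat >> meas.py <<'E'
def wpist(d):
    h=cv2.cvtColor(d["frame"],cv2.COLOR_RGB2HSV);P=cloud(d)
    m=(h[...,0]>10)&(h[...,0]<28)&(h[...,1]>70)&(P[...,2]>45)&(P[...,2]<80)&(P[...,1]>20)&(P[...,1]<340)&(d["depth"]>0)
    k,lab,st,ce=cv2.connectedComponentsWithStats(m.astype(np.uint8))
    for i in range(1,k):
        if st[i,4]<30: continue
        q=P[lab==i]; top=q[q[:,2]>q[:,2].max()-6]
        v,u=np.where((lab==i)&(P[...,2]>q[:,2].max()-5))
        print("rod",st[i],"topc",(top.min(0)+top.max(0))/2,top.mean(0),"ray@65",onplane(d,u.mean(),v.mean(),65))
E
python3 - <<'E'
from meas import *
d=cap("wrist");save(d,"w1.png");wpist(d)
E
```

```text
rod [277 177  13  15 151] topc [544.2 211.8  62.2] [543.8 211.8  63.1] ray@65 [543.3 211.7  65. ]
```

View pics/w1.png

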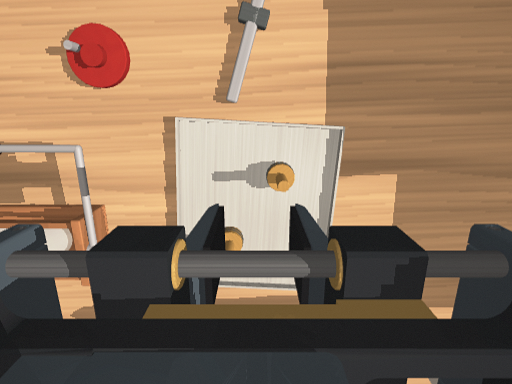

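Wrist view: a piston at (280,177), which measures at (544,212) in world. The second sits beside the finger at (232,240). The rack is at the left edge. Next I move over cap2's tongue.

Emit:
step_arm --plan '[[[-0.2,-0.95,0],0],[[-0.2,-0.95,0],0],[[-0.2,-0.95,0],0]]'

```text
time: 2.95
tool_pos: [549.0, 86.2, 214.0]
tool_rot: [0.056, 3.141, -0.0]
force: [-0.2, 0.3, 0.3]
gripper_width: 0.45
grip_force: 0.0
```

Emit:
step_arm --plan '[[[-0.2,-0.95,0],0],[[-0.2,-0.95,0],0],[[-0.2,-0.95,0],0]]'

```text
time: 3.32
tool_pos: [566.0, -9.2, 214.0]
tool_rot: [0.057, 3.141, 0.0]
force: [0.2, 0.1, -0.7]
gripper_width: 0.451
grip_force: 0.0
```

Emit:
step_arm --plan '[[[-0.2,-0.95,0],0],[[-0.2,-0.95,0],0],[[-0.2,-0.95,0],0],[[-0.2,-0.95,0],0],[[-0.2,-0.95,0],0]]'

```text
time: 3.95
tool_pos: [582.4, -103.3, 213.9]
tool_rot: [-0.053, -3.141, -0.0]
force: [0.1, -0.9, -0.2]
gripper_width: 0.453
grip_force: 0.0
```

```bash
python3 - <<'E'
from meas import *
d=cap("wrist");save(d,"w2.png");P=cloud(d)
s=cap("side");save(s,"s2.png");print(ctrl.state()["tool_pos"])
for x,y in((580,-105),(575,-178),(575,-250)): print(proj(d,[x,y,100]),end=" ")
E
```

```text
[ 582.5 -103.8  214. ]
(np.float64(256.0496075607216), np.float64(182.33418297351665)) (np.float64(183.69908439211184), np.float64(179.94756955018343)) (np.float64(112.80524683703325), np.float64(182.31339565597153))
```

View pics/w2.png

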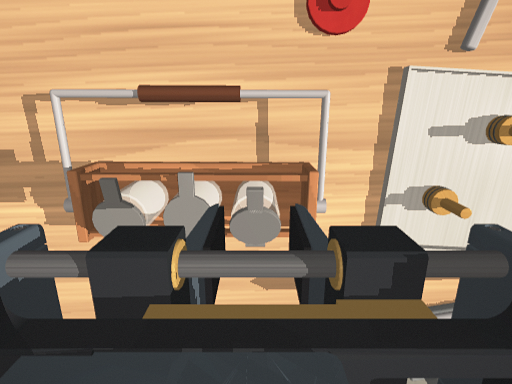

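Wrist view: cap2's tongue tip is at (256,187), centred between the fingers. Cap1's tip is at (186,173), cap0's at (110,180). The bar runs level along row 94, so the yaw matches.

```bash
python3 - <<'E'
from meas import *
d=cap("wrist")
for u,v,z in((255.5,187,130),(186,173,96),(110,180,115),(55,94,50),(327,94,50),(138,94,53),(240,94,53)): print(onplane(d,u,v,z))
E
```

```text
[ 576.7 -105.9  130. ]
[ 568.9 -176.5   96. ]
[ 569.1 -245.   115. ]
[ 485.2 -323.4   50. ]
[495.5 -24.5  50. ]
[ 488.5 -231.    53. ]
[ 492.4 -120.    53. ]
```

Emit:
step_arm --plan '[[[0.03,-0.02,0],0],[[0.03,-0.02,0.5],0],[[0.03,-0.02,0.8],0],[[0.03,-0.02,1.0],0],[[0.03,-0.02,1.0],0],[[0.03,-0.02,1.0],0]]'

```text
time: 4.85
tool_pos: [580.1, -107.0, 115.0]
tool_rot: [0.056, 3.14, -0.0]
force: [0.4, 0.4, 0.3]
gripper_width: 0.449
grip_force: 0.0
```

Emit:
step_arm --plan '[[[0,0,0],0],[[0,0,0],0],[[0,0,0],0],[[0,0,0],0]]' --hand -1

```text
time: 5.35
tool_pos: [579.4, -106.0, 114.0]
tool_rot: [-0.056, -3.141, -0.002]
force: [0.6, 9.0, 1.2]
gripper_width: 0.168
grip_force: 30.0
```

Emit:
step_arm --plan '[[[-0.07,0,-0.12],0],[[-0.18,0,-0.24],0],[[-0.31,0,-0.33],0],[[-0.31,0,-0.33],0]]'

```text
time: 5.85
tool_pos: [610.7, -107.0, 147.3]
tool_rot: [-0.056, -3.14, -0.002]
force: [-3.9, 7.5, 4.4]
gripper_width: 0.172
grip_force: 30.0
```

Emit:
step_arm --plan '[[[-0.14,0,-0.07],0],[[-0.3,0,-0.1],0],[[-0.45,0,-0.11],0],[[-0.61,0,-0.08],0],[[-0.72,0,-0.04],0],[[-0.72,0,-0.04],0]]'

```text
time: 6.6
tool_pos: [681.3, -109.5, 150.0]
tool_rot: [-0.056, -3.137, -0.003]
force: [-5.4, 7.2, 1.3]
gripper_width: 0.164
grip_force: 30.0
```

Emit:
step_arm --plan '[[[0,0,0],0],[[0,0,0],0],[[0,0,-0.4],0],[[0,0,-0.7],0],[[0,0,-0.7],0]]' --hand -0.1

```text
time: 7.22
tool_pos: [683.8, -110.9, 223.8]
tool_rot: [0.056, 3.137, -0.001]
force: [-0.2, 0.3, 0.2]
gripper_width: 0.452
grip_force: 0.0
```

```bash
python3 - <<'E'
from meas import *
s=cap("scene");save(s,"sc3.png");b=cap("side");pistons({"scene":s,"side":b})
A=cv2.resize(b["frame"][190:340,180:340],None,fx=2.5,fy=2.5);B=cv2.resize(s["frame"][100:250,140:300],None,fx=2.5,fy=2.5)
cv2.imwrite("pics/c3.png",np.hstack([A,B])[:,:,::-1])
E
```

```text
scene px [324 245  16  20 221] rodpts 65 [547.8 216.1  55.7] zmax 69.32621777482268 top@z65 [541.4 212.1  62. ]
scene px [276 248  16  21 222] rodpts 64 [637.9 145.   55.8] zmax 67.796686287483 top@z65 [631.8 139.5  62. ]
side px [231 148  12  19 139] rodpts 42 [545.1 208.1  53.8] zmax 66.91646463552263 top@z65 [545.2 213.6  62. ]
side px [266 162  13  21 150] rodpts 45 [635.5 137.6  52.7] zmax 66.04575450265622 top@z65 [636.2 144.9  62. ]
```

View pics/c3.png

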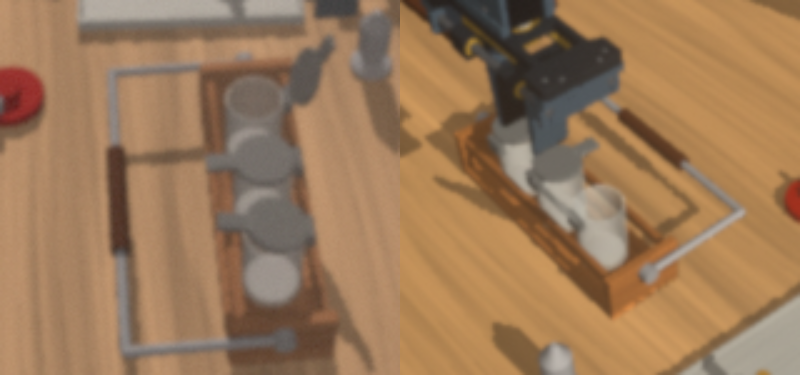

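Side crop: cap2 is fully open, and caps 1 and 0 are unchanged. The pistons haven't moved. Now cap0.

Emit:
step_arm --plan '[[[0.53,-0.71,0],0],[[0.53,-0.71,0],0],[[0.53,-0.71,0],0]]'

```text
time: 7.7
tool_pos: [625.8, -180.6, 220.2]
tool_rot: [-0.059, -3.14, -0.001]
force: [-0.6, 0.7, 0.9]
gripper_width: 0.452
grip_force: 0.0
```

Emit:
step_arm --plan '[[[0.53,-0.71,0],0],[[0.53,-0.71,0],0],[[0.53,-0.71,0.2],0],[[0.53,-0.71,0.2],0],[[0.53,-0.71,0.2],0]]'

```text
time: 8.32
tool_pos: [572.1, -247.6, 200.6]
tool_rot: [-0.054, -3.141, -0.001]
force: [0.5, -0.1, 0.7]
gripper_width: 0.448
grip_force: 0.0
```

```bash
python3 - <<'E'
from meas import *
d=cap("wrist");save(d,"w4.png");print(ctrl.state()["tool_pos"])
cv2.imwrite("pics/w4c.png",d["frame"][60:260,60:400,::-1])
E
```

```text
[ 572.1 -247.8  200.9]
```

View pics/w4c.png

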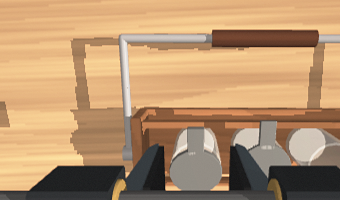

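The tongue is at crop column 196, midway between the fingers.

Emit:
step_arm --plan '[[[0,0,0.5],0],[[0,0,0.8],0],[[0,0,1.0],0],[[0,0,1.0],0],[[0,0,1.0],0]]'

```text
time: 9.0
tool_pos: [572.2, -248.9, 102.2]
tool_rot: [0.056, 3.14, -0.001]
force: [0.2, 0.5, -0.0]
gripper_width: 0.451
grip_force: 0.0
```

Emit:
step_arm --plan '[[[0,0,0],0],[[0,0,0],0],[[0,0,0],0],[[0,0,0],0]]' --hand -1

```text
time: 9.5
tool_pos: [571.5, -248.7, 101.1]
tool_rot: [0.056, 3.141, -0.0]
force: [0.6, -0.4, 0.7]
gripper_width: 0.17
grip_force: 30.0
```

Emit:
step_arm --plan '[[[-0.05,0,-0.13],0],[[-0.12,0,-0.25],0],[[-0.23,0,-0.37],0],[[-0.36,0,-0.46],0],[[-0.36,0,-0.46],0]]'

```text
time: 10.12
tool_pos: [608.6, -250.0, 148.0]
tool_rot: [0.055, 3.14, -0.001]
force: [-5.4, -1.0, 7.2]
gripper_width: 0.167
grip_force: 30.0
```

Emit:
step_arm --plan '[[[-0.14,0,-0.07],0],[[-0.3,0,-0.1],0],[[-0.45,0,-0.11],0],[[-0.61,0,-0.08],0],[[-0.72,0,-0.04],0],[[-0.72,0,-0.04],0]]'

```text
time: 10.88
tool_pos: [679.0, -252.4, 150.2]
tool_rot: [-0.055, -3.137, -0.001]
force: [-12.4, -1.2, 2.2]
gripper_width: 0.166
grip_force: 30.0
```

Emit:
step_arm --plan '[[[0,0,0],0],[[0,0,0],0],[[0,0,-0.4],0],[[0,0,-0.7],0],[[0,0,-0.7],0],[[0,0,-0.7],0]]' --hand -0.1

```text
time: 11.62
tool_pos: [679.3, -252.3, 220.4]
tool_rot: [-0.056, -3.141, -0.0]
force: [-0.1, -0.2, 0.3]
gripper_width: 0.451
grip_force: 0.0
```

```bash
python3 - <<'E'
from meas import *
s=cap("scene");b=cap("side");pistons({"scene":s,"side":b})
P=cloud(b);q=P[(b["depth"]>0)&(P[...,2]>110)&(P[...,2]<180)&(P[...,0]>560)&(P[...,0]<720)&(P[...,1]<-60)&(P[...,1]>-300)]
for y in(-109,-254):
    w=q[abs(q[:,1]-y)<35];print(len(w),w.min(0),w.max(0),w.mean(0))
print(ctrl.state()["tool_pos"],ctrl.state()["qpos"])
E
```

```text
scene px [324 245  16  20 221] rodpts 67 [547.7 216.1  55. ] zmax 66.9164473811561 top@z65 [541.4 212.1  62. ]
scene px [276 248  16  21 220] rodpts 65 [637.9 145.1  55.5] zmax 68.31520562596165 top@z65 [631.8 139.5  62. ]
side px [231 148  12  19 135] rodpts 42 [545.3 208.1  52.8] zmax 67.48625144907794 top@z65 [545.2 213.6  62. ]
side px [266 162  13  20 149] rodpts 43 [635.7 137.2  53.8] zmax 68.25622259724253 top@z65 [636.8 144.8  62. ]
198 [ 661.  -135.9  110. ] [682.2 -81.5 154.8] [ 670.9 -112.2  127.9]
292 [ 655.2 -279.6  110.1] [ 685.9 -223.3  164.1] [ 667.8 -255.6  132.2]
[ 678.9 -252.2  219.7] [-0.4  0.4  1.7  0.   1.1 -1.9]
```

Emit:
step_arm --plan '[[[0.15,0.98,0],0],[[0.15,0.98,0],0],[[0.15,0.98,0],0]]'

```text
time: 12.1
tool_pos: [667.2, -151.7, 220.0]
tool_rot: [-0.052, -3.14, -0.001]
force: [-0.4, 0.4, 0.1]
gripper_width: 0.449
grip_force: 0.0
```

Emit:
step_arm --plan '[[[0.15,0.98,0],0],[[0.15,0.98,0],0],[[0.15,0.98,0],0]]'

```text
time: 12.48
tool_pos: [656.1, -54.2, 220.3]
tool_rot: [-0.053, -3.14, -0.0]
force: [0.6, -0.4, 0.9]
gripper_width: 0.45
grip_force: 0.0
```

Emit:
step_arm --plan '[[[0.15,0.98,0],0],[[0.15,0.98,0],0],[[0.15,0.98,0],0]]'

```text
time: 12.85
tool_pos: [644.9, 43.6, 220.5]
tool_rot: [-0.053, -3.141, 0.0]
force: [0.2, -0.3, -0.4]
gripper_width: 0.453
grip_force: 0.0
```

Emit:
step_arm --plan '[[[0.15,0.98,0],0],[[0.15,0.98,0],0],[[0.15,0.98,0.4],0],[[0.15,0.98,0.73],0],[[0.15,0.98,0.73],0],[[0.15,0.98,0.73],0]]'

```text
time: 13.6
tool_pos: [634.3, 140.5, 149.0]
tool_rot: [0.057, 3.14, 0.0]
force: [0.2, 0.5, 0.9]
gripper_width: 0.452
grip_force: 0.0
```

```bash
python3 - <<'E'
from meas import *
d=cap("wrist");save(d,"w5.png");wpist(d);print(ctrl.state()["tool_pos"],ctrl.state()["time"])
pistons({n:cap(n) for n in("scene","side")})
E
```

```text
rod [327  78  21  18 304] topc [544.4 211.7  62.3] [544.4 211.4  63.2] ray@65 [544.5 210.9  65. ]
rod [251 181  15  20 231] topc [635.2 140.6  62. ] [634.4 140.3  63. ] ray@65 [633.9 140.3  65. ]
[634.5 140.8 149.4] 13.65
scene px [324 245  16  20 220] rodpts 65 [547.7 216.   55.6] zmax 67.80037713465924 top@z65 [541.4 212.1  62. ]
scene px [276 248  16  21 223] rodpts 64 [637.7 145.   55.5] zmax 68.25174426438855 top@z65 [631.8 139.5  62. ]
side px [230 148  13  19 142] rodpts 45 [545.2 208.5  51.7] zmax 67.46133578214017 top@z65 [545.2 213.6  62. ]
side px [266 162  13  20 150] rodpts 46 [635.5 137.6  52.8] zmax 68.07310103966245 top@z65 [636.8 144.8  62. ]
```

View pics/w5.png

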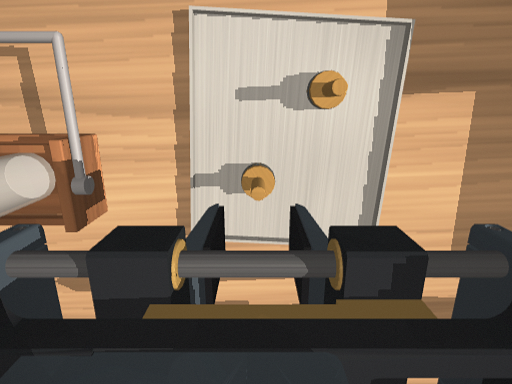

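The wrist view puts the piston rod at (258,187), centred between the fingers at world (634.5,140.7). I'll descend and grip.

Emit:
step_arm --plan '[[[0,0,0.5],0],[[0,0,0.8],0],[[0,0,1.0],0],[[0,0,1.0],0],[[0,0,1.0],0]]'

```text
time: 14.38
tool_pos: [634.2, 141.6, 49.3]
tool_rot: [0.056, 3.139, 0.001]
force: [-0.4, -0.7, -0.4]
gripper_width: 0.452
grip_force: 0.0
```

Emit:
step_arm --plan '[[[0,0,0.03],0],[[0,0,0.03],0],[[0,0,0.03],0],[[0,0,0.03],0],[[0,0,0.03],0]]' --hand -1

```text
time: 15.0
tool_pos: [633.5, 141.6, 45.2]
tool_rot: [0.056, 3.141, 0.0]
force: [-0.5, 1.1, 4.4]
gripper_width: 0.142
grip_force: 30.0
```

Emit:
step_arm --plan '[[[0,0,-0.3],0],[[0,0,-0.7],0],[[0,0,-1.0],0],[[0,0,-1.0],0]]'

```text
time: 15.5
tool_pos: [634.4, 141.6, 146.8]
tool_rot: [0.056, 3.138, 0.001]
force: [0.6, 0.1, -1.3]
gripper_width: 0.145
grip_force: 30.0
```

Emit:
step_arm --plan '[[[0.01,-0.3,-0.2],0],[[0.01,-0.83,-0.2],0],[[0.01,-0.83,-0.2],0],[[0.01,-0.83,-0.2],0]]'

```text
time: 16.0
tool_pos: [628.7, 58.5, 163.6]
tool_rot: [-0.057, -3.139, -0.0]
force: [-0.0, -0.7, -2.4]
gripper_width: 0.146
grip_force: 30.0
```

Emit:
step_arm --plan '[[[0.01,-0.83,0],0],[[0.01,-0.83,0],0],[[0.01,-0.83,0],0]]'

```text
time: 16.38
tool_pos: [625.2, -24.6, 164.4]
tool_rot: [-0.058, -3.14, -0.0]
force: [1.1, 0.1, -1.9]
gripper_width: 0.144
grip_force: 30.0
```

Emit:
step_arm --plan '[[[0.01,-0.5,0],0],[[0.01,-0.83,0],0],[[0.01,-0.83,0],0],[[0.01,-0.83,0],0],[[0.01,-0.83,0],0]]'

```text
time: 17.0
tool_pos: [621.6, -105.9, 164.8]
tool_rot: [-0.054, -3.141, -0.0]
force: [-0.3, 0.2, -1.6]
gripper_width: 0.142
grip_force: 30.0
```

```bash
python3 - <<'E'
from meas import *
d=cap("wrist");s=cap("scene");print(ctrl.state()["tool_pos"])
for x,y in((623,-107.5),(620.5,-179.5),(618,-251.5)): print(proj(d,[x,y,90]),proj(s,[x,y,90]))
c=np.hstack([cv2.resize(d["frame"],(512,384)),cv2.resize(s["frame"][90:240,150:262],(286,384))])
cv2.imwrite("pics/c6.png",c[:,:,::-1])
E
```

```text
[ 621.6 -106.3  164.9]
(np.float64(256.2514550377238), np.float64(197.62051420395932)) (np.float64(218.1840272588219), np.float64(180.90085311411227))
(np.float64(174.94354867477279), np.float64(197.61794919331157)) (np.float64(201.58273694391545), np.float64(165.86262013099633))
(np.float64(93.59817841441145), np.float64(197.61538300079482)) (np.float64(186.12289278884958), np.float64(151.8583629993811))
```

View pics/c6.png

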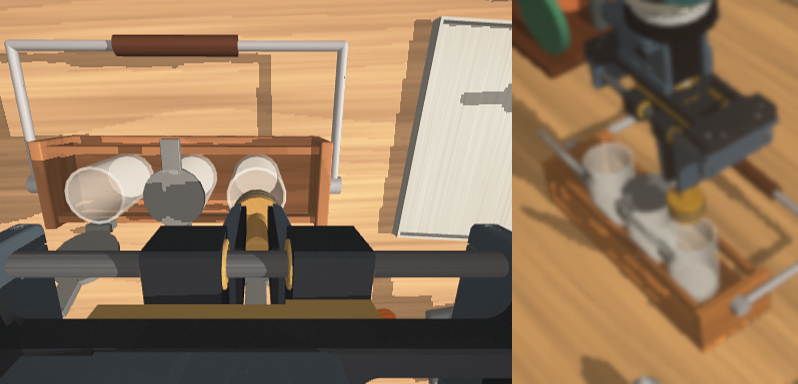

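Wrist view: tube0's mouth is centred at (94.5,195), where I predicted it. Tube2's mouth lies under the piston at about (257,195). Lowering the piston.

Emit:
step_arm --plan '[[[-0.01,-0.01,0],0],[[-0.01,-0.01,0.2],0],[[-0.01,-0.01,0.4],0],[[-0.01,-0.01,0.55],0],[[-0.01,-0.01,0.7],0],[[-0.01,-0.01,0.72],0],[[-0.01,-0.01,0.72],0]]'

```text
time: 17.98
tool_pos: [622.6, -108.4, 93.1]
tool_rot: [0.056, 3.141, -0.0]
force: [-0.1, 0.1, -2.4]
gripper_width: 0.142
grip_force: 30.0
```

Emit:
step_arm --plan '[[[0,0,0],0],[[0,0,0],0],[[0,0,0],0],[[0,0,-0.4],0],[[0,0,-0.8],0],[[0,0,-1.0],0],[[0,0,-1.0],0]]' --hand -0.1

```text
time: 18.85
tool_pos: [623.0, -108.4, 193.9]
tool_rot: [0.056, 3.139, -0.001]
force: [0.0, 0.5, -0.7]
gripper_width: 0.447
grip_force: 0.0
```

```bash
python3 - <<'E'
from meas import *
d=cap("wrist");s=cap("scene");b=cap("side");print(ctrl.state()["tool_pos"])
pistons({"scene":s,"side":b})
c=np.hstack([d["frame"],cv2.resize(b["frame"][205:325,235:325],(286,384))])
cv2.imwrite("pics/c7.png",c[:,:,::-1])
E
```

```text
[ 621.6 -108.2  191.3]
scene px [324 245  16  20 218] rodpts 64 [547.7 215.9  55.8] zmax 67.87743713425539 top@z65 [541.4 212.1  62. ]
side px [230 148  13  19 136] rodpts 41 [545.4 208.7  52.7] zmax 67.33841242221217 top@z65 [545.2 213.6  62. ]
```

View pics/c7.png

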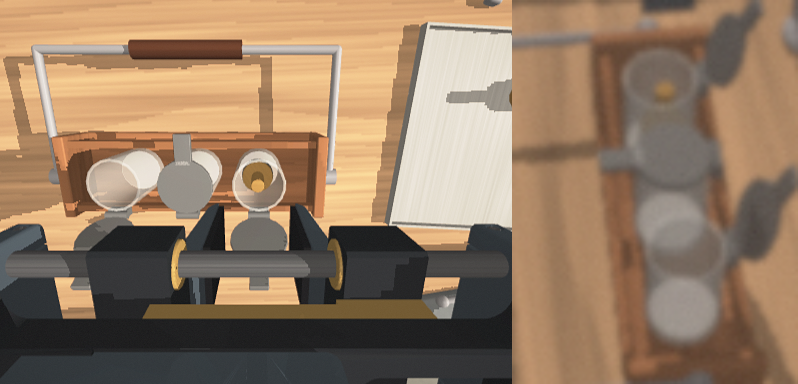

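Wrist view: the piston is inside tube2 at (258,178), upright. The other one is still at (544,212). Fetching it now.

Emit:
step_arm --plan '[[[0.22,0.79,0],0],[[0.22,0.79,0],0],[[0.22,0.79,0],0]]'

```text
time: 19.38
tool_pos: [602.6, -27.7, 191.9]
tool_rot: [-0.053, -3.14, -0.0]
force: [0.1, 0.0, 0.0]
gripper_width: 0.45
grip_force: 0.0
```

Emit:
step_arm --plan '[[[0.22,0.79,0],0],[[0.22,0.79,0],0],[[0.22,0.79,0],0]]'

```text
time: 19.75
tool_pos: [584.1, 51.3, 192.6]
tool_rot: [-0.054, -3.141, 0.0]
force: [0.6, -0.4, 0.1]
gripper_width: 0.451
grip_force: 0.0
```

Emit:
step_arm --plan '[[[0.22,0.79,0],0],[[0.22,0.79,0],0],[[0.22,0.79,0],0]]'

```text
time: 20.12
tool_pos: [565.2, 130.7, 192.8]
tool_rot: [0.054, 3.141, -0.0]
force: [0.4, -0.5, -1.0]
gripper_width: 0.453
grip_force: 0.0
```

Emit:
step_arm --plan '[[[0.22,0.79,0],0],[[0.22,0.79,0.2],0],[[0.22,0.79,0.45],0],[[0.22,0.79,0.45],0],[[0.22,0.79,0.45],0]]'

```text
time: 20.75
tool_pos: [546.3, 209.7, 148.3]
tool_rot: [0.057, 3.141, -0.0]
force: [0.3, -0.3, 0.2]
gripper_width: 0.45
grip_force: 0.0
```

```bash
python3 - <<'E'
from meas import *
d=cap("wrist");save(d,"w8.png");wpist(d);print(ctrl.state()["tool_pos"],ctrl.state()["time"])
pistons({n:cap(n) for n in("scene","side")})
E
```

```text
rod [253 179  15  19 233] topc [544.1 211.8  61.9] [543.7 211.8  63. ] ray@65 [543.2 211.8  65. ]
[546.5 210.  148.7] 20.8
scene px [324 245  16  20 221] rodpts 66 [547.7 216.   55.4] zmax 68.25164450667364 top@z65 [541.4 212.1  62. ]
side px [231 148  12  19 141] rodpts 41 [545.  208.9  53.4] zmax 66.17666031408191 top@z65 [545.2 213.6  62. ]
```

Emit:
step_arm --plan '[[[0.025,0.02,0.2],0],[[0.025,0.02,0.5],0],[[0.025,0.02,0.8],0],[[0.025,0.02,1.0],0],[[0.025,0.02,1.0],0],[[0.025,0.02,1.0],0]]'

```text
time: 21.65
tool_pos: [543.8, 212.9, 48.6]
tool_rot: [0.056, 3.14, 0.0]
force: [1.2, 0.5, 0.7]
gripper_width: 0.452
grip_force: 0.0
```

Emit:
step_arm --plan '[[[0,0,0.03],0],[[0,0,0.03],0],[[0,0,0.03],0],[[0,0,0.03],0],[[0,0,0.03],0]]' --hand -1

```text
time: 22.28
tool_pos: [543.5, 212.8, 45.2]
tool_rot: [0.056, 3.141, 0.0]
force: [-0.6, 1.2, 3.2]
gripper_width: 0.143
grip_force: 30.0
```

Emit:
step_arm --plan '[[[0,0,-0.3],0],[[0,0,-0.7],0],[[0,0,-1.0],0],[[0,0,-1.0],0]]'

```text
time: 22.78
tool_pos: [544.3, 213.0, 146.7]
tool_rot: [0.056, 3.138, 0.002]
force: [0.2, -0.4, -2.7]
gripper_width: 0.141
grip_force: 30.0
```

Emit:
step_arm --plan '[[[-0.18,-0.3,-0.25],0],[[-0.18,-0.92,-0.25],0],[[-0.18,-0.92,-0.25],0],[[-0.18,-0.92,-0.25],0]]'

```text
time: 23.28
tool_pos: [557.4, 120.0, 168.7]
tool_rot: [-0.057, -3.139, 0.0]
force: [-0.7, 1.1, -1.4]
gripper_width: 0.146
grip_force: 30.0
```

Emit:
step_arm --plan '[[[-0.18,-0.92,0],0],[[-0.18,-0.92,0],0],[[-0.18,-0.92,0],0]]'

```text
time: 23.65
tool_pos: [572.8, 27.0, 169.2]
tool_rot: [-0.057, -3.14, 0.0]
force: [-0.2, -0.1, -2.1]
gripper_width: 0.145
grip_force: 30.0
```

Emit:
step_arm --plan '[[[-0.18,-0.92,0],0],[[-0.18,-0.92,0],0],[[-0.18,-0.92,0],0]]'

```text
time: 24.02
tool_pos: [587.7, -65.2, 169.3]
tool_rot: [-0.057, -3.141, -0.0]
force: [-0.2, -0.6, -2.3]
gripper_width: 0.142
grip_force: 30.0
```

Emit:
step_arm --plan '[[[-0.18,-0.92,0],0],[[-0.18,-0.92,0],0],[[-0.18,-0.92,0],0]]'

```text
time: 24.4
tool_pos: [602.5, -157.5, 169.4]
tool_rot: [-0.057, -3.141, -0.0]
force: [0.2, 0.5, -2.3]
gripper_width: 0.143
grip_force: 30.0
```

Emit:
step_arm --plan '[[[-0.18,-0.5,0],0],[[-0.18,-0.92,0],0],[[-0.18,-0.92,0],0],[[-0.18,-0.92,0],0],[[-0.18,-0.92,0],0]]'

```text
time: 25.02
tool_pos: [617.0, -248.4, 169.8]
tool_rot: [-0.054, -3.141, -0.001]
force: [-0.5, 0.8, -2.6]
gripper_width: 0.143
grip_force: 30.0
```

```bash
python3 - <<'E'
from meas import *
d=cap("wrist");save(d,"w9.png");print(ctrl.state()["tool_pos"])
for x,y in((623,-107.5),(620.5,-179.5),(618,-251.5)): print(proj(d,[x,y,90]))
E
```

```text
[ 617.  -248.7  169.9]
(np.float64(414.15984419675243), np.float64(195.6210263886391))
(np.float64(334.402040651421), np.float64(195.60757516300697))
(np.float64(254.598472812252), np.float64(195.5941162191853))
```

View pics/w9.png

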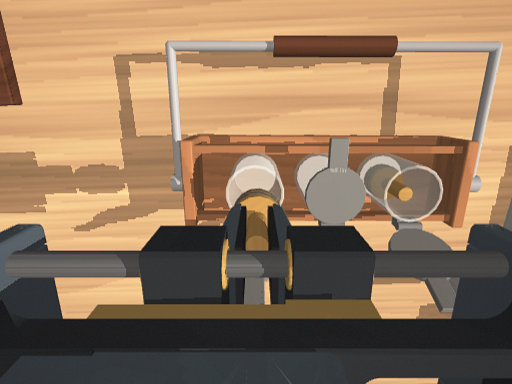

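Tube0's mouth spans columns 226–283 (centre 254.6), matching the prediction. I'll lower and release.

Emit:
step_arm --plan '[[[-0.01,-0.025,0],0],[[-0.01,-0.025,0.2],0],[[-0.01,-0.025,0.4],0],[[-0.01,-0.025,0.6],0],[[-0.01,-0.025,0.75],0],[[-0.01,-0.025,0.77],0],[[-0.01,-0.025,0.77],0]]'

```text
time: 25.95
tool_pos: [618.0, -252.9, 93.1]
tool_rot: [0.056, 3.141, -0.0]
force: [0.5, -0.7, -0.9]
gripper_width: 0.142
grip_force: 30.0
```

Emit:
step_arm --plan '[[[0,0,0],0],[[0,0,0],0],[[0,0,0],0],[[0,0,-0.4],0],[[0,0,-0.8],0],[[0,0,-1.0],0],[[0,0,-1.0],0]]' --hand -0.1

```text
time: 26.82
tool_pos: [618.3, -253.0, 193.9]
tool_rot: [0.056, 3.139, -0.001]
force: [-0.6, -0.4, 0.0]
gripper_width: 0.45
grip_force: 0.0
```

Both pistons are released into tubes 2 and 0. Next I close cap0 with shut fingers, sweeping it from behind.

Emit:
step_arm --plan '[[[-0.5,0,0],0],[[-1.0,0,0],0],[[-1.0,0,0],0],[[-1.0,0,0.3],0],[[-1.0,0,0.53],0],[[-1.0,0,0.53],0],[[-1.0,0,0.53],0]]' --hand -1

```text
time: 27.7
tool_pos: [717.8, -256.5, 140.4]
tool_rot: [0.056, 3.141, -0.0]
force: [0.5, -0.1, 0.6]
gripper_width: 0.006
grip_force: 0.0
```

Emit:
step_arm --plan '[[[0.13,0,0],0],[[0.25,0,0],0],[[0.37,0,-0.02],0],[[0.48,0,-0.05],0],[[0.58,0,-0.04],0],[[0.68,0,-0.03],0],[[0.78,0,0.01],0],[[0.88,0,0.06],0],[[0.88,0,0.06],0]]'

```text
time: 28.82
tool_pos: [628.7, -253.0, 133.2]
tool_rot: [-0.056, -3.14, -0.001]
force: [-0.1, 0.5, 0.5]
gripper_width: 0.009
grip_force: 0.0
```

Emit:
step_arm --plan '[[[0.07,0,0.08],0],[[0.14,0,0.17],0],[[0.2,0,0.3],0],[[0.21,0,0.36],0],[[0.21,0,0.38],0],[[0.21,0,0.38],0]]'

```text
time: 29.58
tool_pos: [608.2, -252.3, 96.1]
tool_rot: [-0.056, -3.139, -0.001]
force: [-6.1, 0.6, 8.3]
gripper_width: 0.008
grip_force: 4.0
```

Emit:
step_arm --plan '[[[0,0,0.01],0],[[0,0,0.02],0],[[0,0,0.02],0]]'

```text
time: 29.95
tool_pos: [608.4, -252.5, 95.5]
tool_rot: [-0.056, -3.139, -0.001]
force: [-16.6, 4.1, 29.5]
gripper_width: 0.004
grip_force: 14.8
```

Emit:
step_arm --plan '[[[0,0,-0.2],0],[[0,0.36,-0.3],0],[[0,0.72,-0.3],0],[[0,0.72,-0.3],0],[[0,0.72,-0.1],0],[[0,0.72,-0.02],0],[[0,0.72,0],0],[[0,0.72,0],0]]'

```text
time: 30.95
tool_pos: [610.7, -181.2, 95.2]
tool_rot: [-0.057, -3.138, -0.001]
force: [-19.5, 6.7, 39.8]
gripper_width: 0.006
grip_force: 20.2
```

Emit:
step_arm --plan '[[[0,0,-0.5],0],[[0,0,-1.0],0],[[0,0.36,-1.0],0],[[-0.5,0.72,-1.0],0],[[-1.0,0.72,-1.0],0],[[-1.0,0.72,-1.0],0]]'

```text
time: 31.7
tool_pos: [716.0, -112.5, 192.5]
tool_rot: [-0.056, -3.141, 0.0]
force: [-0.9, 0.2, 0.6]
gripper_width: 0.003
grip_force: 0.0
```

Emit:
step_arm --plan '[[[-0.1,0,0],0],[[-0.1,0,0.3],0],[[-0.1,0,0.54],0],[[-0.1,0,0.54],0],[[-0.1,0,0.54],0]]'

```text
time: 32.33
tool_pos: [724.1, -112.7, 140.6]
tool_rot: [0.056, 3.141, -0.0]
force: [-0.2, 0.1, 0.0]
gripper_width: 0.002
grip_force: 0.0
```

Emit:
step_arm --plan '[[[0.13,0,0],0],[[0.25,0,0],0],[[0.37,0,-0.02],0],[[0.48,0,-0.05],0],[[0.58,0,-0.04],0],[[0.68,0,-0.03],0],[[0.78,0,0.01],0],[[0.88,0,0.06],0],[[0.88,0,0.06],0]]'

```text
time: 33.45
tool_pos: [634.8, -109.2, 133.2]
tool_rot: [-0.056, -3.14, -0.0]
force: [0.3, -0.4, -0.7]
gripper_width: 0.007
grip_force: 0.0
```

Emit:
step_arm --plan '[[[0.07,0,0.08],0],[[0.14,0,0.17],0],[[0.2,0,0.3],0],[[0.21,0,0.36],0],[[0.21,0,0.38],0],[[0.21,0,0.4],0],[[0.21,0,0.4],0]]'

```text
time: 34.33
tool_pos: [614.0, -108.5, 95.4]
tool_rot: [-0.056, -3.138, -0.001]
force: [-20.7, 3.0, 34.8]
gripper_width: 0.005
grip_force: 17.4
```

Emit:
step_arm --plan '[[[0,0,-0.4],0],[[0,0,-1.0],0],[[0.6,-0.7,-1.0],0],[[0.6,-0.7,-1.0],0],[[0.6,-0.7,-1.0],0]]' --hand -0.1

```text
time: 34.95
tool_pos: [551.5, -177.5, 194.0]
tool_rot: [0.059, 3.141, -0.0]
force: [-0.2, 0.6, -0.1]
gripper_width: 0.444
grip_force: 0.0
```

Emit:
step_arm --plan '[[[0.61,-0.01,0],0.35],[[0.61,-0.01,0],0.7],[[0.61,-0.01,0],1.0],[[0.61,-0.01,0],1.0]]'

```text
time: 35.45
tool_pos: [492.0, -174.9, 194.0]
tool_rot: [0.865, 3.02, 0.0]
force: [0.1, 0.6, 0.3]
gripper_width: 0.447
grip_force: 0.0
```

Emit:
step_arm --plan '[[[0,0,0],0.35],[[0,0,0],0.7],[[0,0,0],1.0],[[0,0,0],1.0]]'

```text
time: 35.95
tool_pos: [491.8, -175.0, 193.9]
tool_rot: [-1.613, -2.696, -0.0]
force: [-0.1, -0.5, 0.8]
gripper_width: 0.449
grip_force: 0.0
```

Emit:
step_arm --plan '[[[0,0,0],0.35],[[0,0,0],0.7],[[0,0,0],1.0],[[0,0,0],1.0],[[0,0,0],1.0]]'

```text
time: 36.58
tool_pos: [491.5, -175.2, 193.9]
tool_rot: [-2.254, -2.189, 0.0]
force: [-0.5, -0.4, -0.1]
gripper_width: 0.452
grip_force: 0.0
```

```bash
python3 - <<'E'
from meas import *
d=cap("wrist");s=cap("scene");b=cap("side");st=ctrl.state();print(st["tool_pos"],st["qpos"],R.from_rotvec(st["tool_rot"]).as_matrix())
caps({"side":b},((623,-107),(620,-179),(618,-251)))
c=np.hstack([d["frame"],cv2.resize(b["frame"][205:325,235:325],(286,384))])
cv2.imwrite("pics/c10.png",c[:,:,::-1])
E
```

```text
[ 491.5 -175.2  193.9] [-0.4  0.1  2.1  0.   0.9 -0.4] [[ 0.  1.  0.]
 [ 1. -0.  0.]
 [ 0.  0. -1.]]
cap 623 -107 467 c [ 618.1 -109.2   94.4] n [-0. -0.  1.] tilt 0.016 rms 2.1187060609583184 zmax 101.52969270380254 xmin 571.6286980342327
cap 620 -179 535 c [ 615.3 -180.6   94.5] n [ 0. -0.  1.] tilt 0.02 rms 1.9462543236605987 zmax 99.87038885923471 xmin 568.8762473782589
cap 618 -251 603 c [ 613.1 -252.5   94.4] n [ 0. -0.  1.] tilt 0.037 rms 1.9132729808996822 zmax 99.31358356615294 xmin 566.204838539138
```

View pics/c10.png

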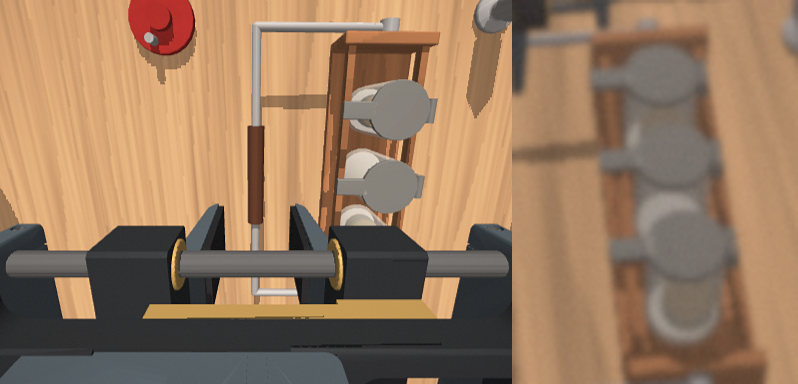

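All three caps read flat in both views: about 94 mm centre height and under 0.04 rad tilt. The grip bar sits at column 256, midway between the fingers. I'll grip the bar.

Emit:
step_arm --plan '[[[0,-0.01,0.5],0],[[0,-0.01,1.0],0],[[0,-0.01,1.0],0],[[0,-0.01,1.0],0]]'

```text
time: 37.22
tool_pos: [491.3, -175.5, 95.4]
tool_rot: [2.259, 2.182, 0.001]
force: [-0.3, 0.8, 0.9]
gripper_width: 0.448
grip_force: 0.0
```

Emit:
step_arm --plan '[[[0,0,0.3],0],[[0,0,0.57],0],[[0,0,0.57],0],[[0,0,0.57],0]]'

```text
time: 37.72
tool_pos: [491.7, -175.7, 38.9]
tool_rot: [2.259, 2.18, 0.002]
force: [0.7, -0.8, 0.4]
gripper_width: 0.452
grip_force: 0.0
```

Emit:
step_arm --plan '[[[0,0,0],0],[[0,0,0],0],[[0,0,0],0],[[0,0,0],0]]' --hand -1

```text
time: 38.22
tool_pos: [490.1, -175.3, 37.4]
tool_rot: [-2.26, -2.181, 0.001]
force: [-6.6, -1.0, 11.6]
gripper_width: 0.193
grip_force: 30.0
```

Emit:
step_arm --plan '[[[0,0.01,-0.16],0],[[0,0.04,-0.32],0],[[0,0.09,-0.47],0],[[0,0.16,-0.62],0],[[0,0.24,-0.76],0],[[0,0.34,-0.88],0],[[0,0.44,-0.98],0],[[0,0.44,-0.98],0]]'

```text
time: 39.22
tool_pos: [529.6, -176.5, 136.6]
tool_rot: [-2.253, -2.176, 0.012]
force: [-46.1, -5.4, 43.1]
gripper_width: 0.187
grip_force: 30.0
```

Emit:
step_arm --plan '[[[0,-0.02,-0.03],0],[[0,0.13,-0.15],0],[[0,0.31,-0.25],0],[[0,0.31,-0.25],0]]'

```text
time: 39.72
tool_pos: [566.3, -177.9, 162.4]
tool_rot: [2.26, 2.182, 0.0]
force: [-10.7, -0.1, 18.3]
gripper_width: 0.193
grip_force: 30.0
```

Emit:
step_arm --plan '[[[0,0.09,-0.05],0],[[0,0.18,-0.08],0],[[0,0.28,-0.1],0],[[0,0.37,-0.12],0],[[0,0.47,-0.13],0],[[0,0.57,-0.13],0],[[0,0.57,-0.13],0]]'

```text
time: 40.6
tool_pos: [623.5, -180.0, 173.5]
tool_rot: [2.26, 2.181, 0.001]
force: [-1.9, -1.7, 6.9]
gripper_width: 0.19
grip_force: 30.0
```

Emit:
step_arm --plan '[[[0,0.1,0.01],0],[[0,0.2,0.03],0],[[0,0.3,0.05],0],[[0,0.3,0.05],0],[[0,0.3,0.05],0]]'

```text
time: 41.22
tool_pos: [652.3, -181.0, 167.8]
tool_rot: [2.26, 2.181, 0.0]
force: [-1.3, -4.5, -0.4]
gripper_width: 0.188
grip_force: 30.0
```

Emit:
step_arm --plan '[[[0,0,0],0],[[0,0,0],0],[[0,0,0],0],[[0,0,-0.3],0],[[0,0,-0.7],0],[[0,0,-0.7],0]]' --hand -0.1

```text
time: 41.98
tool_pos: [653.9, -181.3, 241.3]
tool_rot: [2.257, 2.179, 0.004]
force: [-0.4, -0.7, -0.1]
gripper_width: 0.451
grip_force: 0.0
```

Emit:
step_arm --plan '[[[0,-0.5,-0.3],0],[[0,-1.0,-0.3],0],[[0,-1.0,-0.3],0],[[0,-1.0,-0.3],0],[[0,-1.0,-0.3],0],[[0,-1.0,-0.3],0]]'

```text
time: 42.72
tool_pos: [552.9, -177.3, 267.5]
tool_rot: [-2.26, -2.182, 0.0]
force: [-0.0, -0.1, -0.6]
gripper_width: 0.452
grip_force: 0.0
```

```bash
python3 - <<'E'
from meas import *
s=cap("scene");b=cap("side")
for n,d in(("scene",s),("side",b)):
    P=cloud(d);h=cv2.cvtColor(d["frame"],cv2.COLOR_RGB2HSV)
    q=P[(d["depth"]>0)&(P[...,2]>150)&(P[...,2]<200)&(P[...,0]>600)&(P[...,0]<720)&(abs(P[...,1]+178)<60)]
    print(n,len(q),q.mean(0),q.min(0),q.max(0))
    print("old bar pts",((d["depth"]>0)&(P[...,2]>40)&(P[...,2]<66)&(P[...,0]>470)&(P[...,0]<510)&(P[...,1]>-320)&(P[...,1]<-30)).sum())
caps({"side":b},((623,-107),(620,-179),(618,-251)))
c=np.hstack([cv2.resize(s["frame"][90:240,140:300],(400,375)),cv2.resize(b["frame"][190:340,180:340],(400,375))])
cv2.imwrite("pics/c11.png",c[:,:,::-1])
E
```

```text
scene 277 [ 660.4 -172.2  180.8] [ 648.6 -238.   165.4] [ 668.6 -118.2  185.4]
old bar pts 0
side 394 [ 656.9 -185.1  179.9] [ 647.5 -237.7  164.5] [ 668.2 -121.7  185. ]
old bar pts 0
cap 623 -107 549 c [ 624.3 -108.9  106.4] n [-0.1 -1.   0.1] tilt 1.457 rms 13.732152021205618 zmax 179.91498064062353 xmin 571.6986846724166
cap 620 -179 611 c [ 620.7 -180.6  105.3] n [-0.1 -1.   0.1] tilt 1.475 rms 13.40161625969224 zmax 179.97274064301996 xmin 568.6600272443224
cap 618 -251 719 c [ 619.9 -252.1  108.3] n [-0.1 -1.   0.1] tilt 1.486 rms 13.5284763397354 zmax 179.9092964741734 xmin 566.1932704792955
```

View pics/c11.png

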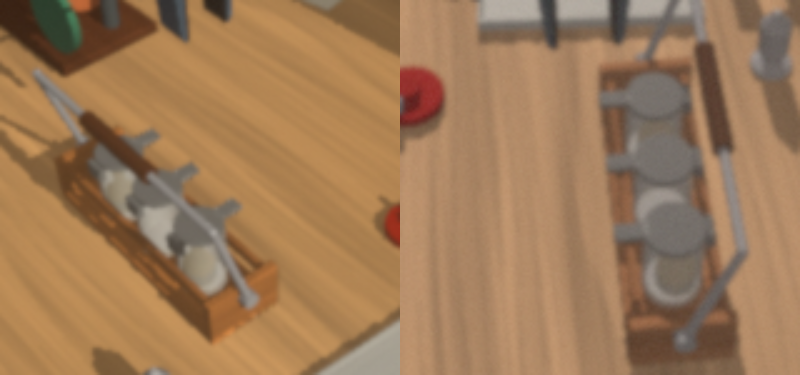

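Both views show the handle past upright with its bar at rack x ≈ +38 mm, z ≈ 174 mm, which is the seated position. The caps are shut and the gripper is clear.

```bash
python3 -c "
from rig import order
print(order.close_job())"
```

```text
the job is handed in; nothing more can be done
None
```

The job is handed in, with no verdict shown: both pistons are head down in tubes 0 and 2, all three caps were pressed shut, and the handle then went up onto its end stop and stayed there after release.

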